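# Open the latched wax warmer and switch it on

### The job

Start up the wax warmer on the dental bench: slide its red thumb latch sideways so that the blue spring-loaded cover pops up, then flip the yellow-tipped toggle switch under it fully over to the side with the green mark. Leave the cover standing open, and do not disturb the two plaster models, the green cup or the wax knife.

Things in the scene. Friction and masses are not known exactly. Their poses are not given: they have to be found in the camera images.
- warmer: Wax warmer, fixed: grey box 200 (x) by 180 (y) mm, flat deck 60 mm above the bench; origin at the centre of its underside, front faces -x. All x, y, heights below are in its frame, in mm. Blue cover on the rear of the deck, latch on the bare front strip; flat wells of hard pink wax (x 41 to 85) and the toggle are under the cover. A 4 mm high rail runs before the latch (x -87 to -79, y -23 to 35).
- latch (a joint): Latch travel in m along the warmer's +y: 0 locked, 0.015 at its stop. A spring pushes it back (1 N at 0, 2.5 N at the stop). At about 0.0095 its steel tongue clears the cover's tab and the cover starts to rise; once the cover has risen 10 mm the latch may be let go.
- latch_top (a point): Centre of the top of the red latch button, 16 by 16 mm, at x -73, y 0 when locked, top 83.5 mm above the bench (23.5 above the deck), on a foot 18 (x) by 22 (y) mm, 6 mm high. Its -y side is free to be pushed from. A flat steel tongue (y 0 to +20 mm from the button's centre, 68 to 72 mm above the bench) reaches from it to the cover.
- cover (a joint): Angle of the cover in rad: about 0.02 latched shut, 1.75 wide open against its stop. A light spring swings it up and back in about 1 s when the latch releases it and holds it there; it cannot be opened while the latch is locked.
- cover_edge (a point): Middle of the upper front edge of the blue cover, a hollow hood 130 (x) by 150 (y) by 60 mm high without a floor. Shut, it spans x -35 to 95, its top 120 mm above the bench, this point at x -35. Hinge: rear lower edge (x 95, height 60, along y). Open, it stands up to 190 mm above the bench, behind the hinge.
- toggle (a joint): Angle of the toggle switch in rad: near 0 (up to 0.15) off, leaning to the warmer's +y side (black mark); 1.0 fully on, leaning to -y (green mark). It stays where it is left; about 1 N at the ball moves it.
- toggle_ball (a point): Centre of the yellow ball (14 mm across) on the toggle's 7 mm steel stick, hidden under the cover at first. The stick pivots at x -5, y 0, height 70 mm, on top of a black housing 26 by 30 by 10 mm; the ball is 34 mm from the pivot and goes from y +16 to y -16 at height 100 to 104 mm.
- model_pink: Bystander: plaster dental model, loose, about 62 mm across and 32 mm high, with a pink base plate; origin under its centre.
- model_red: Bystander: the same with a red base plate.
- cup: Bystander: green cup, loose, 80 mm across, 105 mm high; origin under its centre.
- wax_knife: Bystander: slim wax knife, black handle and small steel blade, 182 mm long, 8 mm high, lying loose on the bench; origin near its middle.

How it is judged:
By the outcome, as a careful person would: the job done as asked, in the order asked, and still so for the second after the job is handed in, with the robot touching nothing.
It also fails if it takes over 42 s, if anything falls off the work surface, if the arm or the gripper's body presses on something with over 40 N, if the wrist force passes 120 N, or if a joint passes its speed limit or range.

### The arm

A 6-joint arm with a two-finger parallel gripper is mounted at the origin on the work surface. World frame = base frame: x ahead of the robot, y to its left, z up, the work surface at z = 0. Lengths are in m, angles in rad, forces in N, time in s.
With the tool pointing down it reaches from about 0.35 to 0.85 m from the base axis. Payload 8.1 kg.
Tool frame: the origin (TCP) lies between the finger pads; the fingertips stand 25 mm ahead of it and the grasp point (between the pads) lies 6 mm ahead of it (robot.tip_extent is the distance from the TCP to the fingertips, in m); z points along the fingers, y is the direction in which the jaws open and shut (so a half turn about z gives the same grasp; the last joint's range is limited). The gripper opens to 93 mm and grips with 3 to 60 N. Pads are 15 mm wide; open, the fingers measure 128 mm over their backs; the gripper's body (75 mm by 188 mm) begins 65 mm behind the grasp point.
Start: joints at [-0.085, 0.13, 1.488, -0, 1.523, -0.085], TCP at [0.6, 0, 0.244] pointing down, gripper open.
Joint ranges: [-2.96, 2.96], [-0.89, 2.26], [0.02, 2.5], [-1.34, 4.48], [0, 2.73], [-2.66, 2.66]. Speed limits (rad/s): [2.39, 2.39, 2.79, 3.14, 3.14, 3.14].

### API

Orientations are given as a rotation vector (axis times angle).
In Python, from plant import robot gives the robot as it stands.
- The arm moves only by the tool drive_tool, never from a script. Its argument "increments" is a list of rows, each a list of 7 numbers: the closure, from 0 (fully open) to 1 (shut), then the shift along the world's x, y, z in units of 25 mm (1.0 is 25 mm), then the turn, a rotation vector about the world's x, y, z in rad. In form: [[gripper, dx, dy, dz, rx, ry, rz], ...]. A call has 1 to 20 rows; each row is the pose to reach, as a shift and turn from the pose commanded when the call began; what a row does not reach only later rows make up. A row lasts 1/12 s, in which the tool goes at most 41.7 mm and 7.16 degrees, less where a joint would pass 70% of its speed; a pose out of reach is approached as far as the arm can. A call with a gripper value outside its range is refused whole. The fingers move at their own pace and stop on an object; "squeeze" is the grip in N (left out, the last holds). Time passes only in rows, so rows that repeat a pose let the fingers close. It gives the time, the measured TCP pose, the force and the opening at its end, in the units of the state.
- robot.read_state(): the state, without advancing time (a new reading comes with each control period).
- robot.read_camera(name): name is "scene" or "side" or "wrist"; returns a dict with "image" (384x512x3 uint8, red, green, blue), "fx", "fy", "cx", "cy" (pixels), "dist" ([k1, k2, p1, p2, k3] as OpenCV has them; the pictures are not rectified), "T" (4x4, takes a point from camera to world coordinates); the wrist camera has in their place "mount" (4x4, takes a point from camera to tool coordinates, whose origin is the TCP and whose axes are the flange's). Camera axes: x right, y down, z forward; pixel columns grow to the right and rows downward; lengths in m; the calibration is good to about 2 mm. A picture is of the moment at which its call begins: read the wrist's pose just before it. There is no depth.
- robot.close_job(): hands the job in, once; it reports no verdict.
The state is a dict: "t": time; "q": joint angles; "dq": joint speeds; "joint_torque": joint torques, N m; "tool_pos": TCP position; "orientation": TCP orientation; "force": force on the tool from outside, world axes, zero at the start; "wrist_torque": the same for the moment, N m; "opening": finger opening in m.
Only numpy, scipy, OpenCV 4.12 (cv2) and the standard library are available. Lean on these libraries where they do the work, as an engineer would, in place of code of your own. Each camera call takes 0.05 s, during which the arm holds its last target.

## Working session

There is one attempt and no reset: what is moved stays moved. The work goes in short steps, Python scripts to look and compute and a tool call to move; the robot and the scene stay as the last step left them, time stands still between calls to the robot, and variables do not carry over. Pictures are saved under pics/ and viewed, and the job is handed in when it is done.

Besides the shell and the picture viewer there is one more tool, called after "Call:" as name([rows], argument=value, ...), one row to a line, values as JSON. drive_tool: Moves the arm, as the interface text tells. Its arguments: {"type":"object","properties":{"increments":{"type":"array"},"squeeze":{"type":"number"}},"required":["increments"]}

```bash
mkdir -p pics; python3 - <<'E'
from plant import robot
import cv2
print(robot.read_state())
for n in ["scene","side","wrist"]:
    d=robot.read_camera(n)
    cv2.imwrite(f"pics/{n}0.png",d["image"][:,:,::-1])
    print(n,{k:v for k,v in d.items() if k!="image"})
E
```

```text
{'t': 0.0, 'q': array([-8.53977492e-02,  1.31169832e-01,  1.48926948e+00,  7.89965522e-06,
        1.52299011e+00, -8.53848361e-02]), 'dq': array([ 7.19119376e-04,  1.42106086e-04, -8.17487245e-05, -1.49228906e-04,
        1.45022019e-03, -6.46371433e-04]), 'joint_torque': array([-1.61290725e-03, -5.59853125e+01, -4.91755986e+01,  7.67333270e-02,
        3.59135563e-02, -2.97389461e-04]), 'tool_pos': array([5.99480830e-01, 7.09280850e-05, 2.42587607e-01]), 'orientation': array([-2.22045889e+00, -2.22042936e+00,  1.84839960e-03]), 'force': array([0.18664009, 0.01534653, 0.25438382]), 'wrist_torque': array([-0.02875639, -0.00687225,  0.02254073]), 'opening': 0.09294336366144196}
scene {'fx': 396.4153561735404, 'fy': 396.4153561735404, 'cx': 249.4837341876136, 'cy': 195.50710459133933, 'dist': array([-0.02944256,  0.        ,  0.        ,  0.        ,  0.        ]), 'T': array([[ 0.78062229,  0.48320734, -0.39640826,  0.96490017],
       [ 0.62493446, -0.61285281,  0.48359938, -0.4320602 ],
       [-0.00926115, -0.62523763, -0.78037948,  0.83454453],
       [ 0.        ,  0.        ,  0
[... 306 characters left out ...]
97679 , -0.78411555,  0.77296476],
       [ 0.01265473, -0.82132263, -0.57032359,  0.60667048],
       [ 0.        ,  0.        ,  0.        ,  1.        ]])}
wrist {'fx': 308.05832393784044, 'fy': 308.05832393784044, 'cx': 254.702137287601, 'cy': 190.44756681264198, 'dist': array([-0.08610398,  0.        ,  0.        ,  0.        ,  0.        ]), 'mount': array([[ 6.68925168e-04, -9.64893246e-01, -2.62641535e-01,
         7.26476871e-02],
       [ 9.99999438e-01,  8.61579723e-04, -6.18362451e-04,
        -3.98840290e-04],
       [ 8.22940373e-04, -2.62640973e-01,  9.64893280e-01,
        -1.41406774e-01],
       [ 0.00000000e+00,  0.00000000e+00,  0.00000000e+00,
         1.00000000e+00]])}
```

View pics/scene0.png

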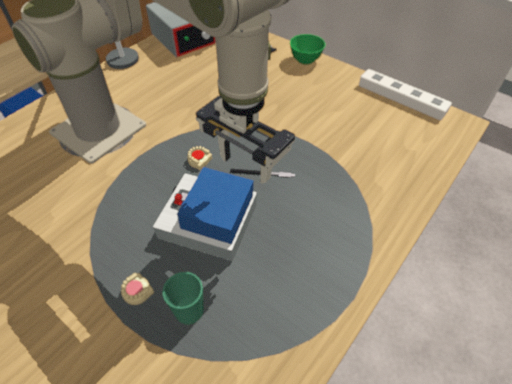

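View pics/side0.png

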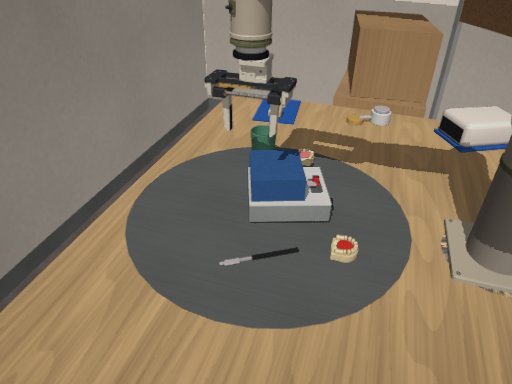

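View pics/wrist0.png

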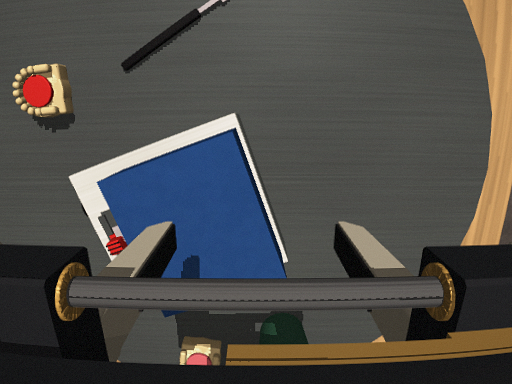

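The wrist view shows the deck corners at about (69,177), (236,114) and (288,262), and the red latch at about (116,244). The scene and side views show the same warmer with its latch on the robot side. Next I'll measure its pose.

```bash
cat > h.py <<'E'
from plant import robot
import cv2, numpy as np
from scipy.spatial.transform import Rotation as R
def snap(n,name=None):
    s=robot.read_state(); d=robot.read_camera(n)
    if n=="wrist":
        T=np.eye(4);T[:3,:3]=R.from_rotvec(s["orientation"]).as_matrix();T[:3,3]=s["tool_pos"]
        d["T"]=T@d["mount"]
    if name: cv2.imwrite(f"pics/{name}.png",d["image"][:,:,::-1])
    d["K"]=np.array([[d["fx"],0,d["cx"]],[0,d["fy"],d["cy"]],[0,0,1]])
    return d
def ray(d,p):
    u=cv2.undistortPoints(np.array([[p]],float),d["K"],d["dist"])[0,0]
    return d["T"][:3,3], d["T"][:3,:3]@np.array([u[0],u[1],1])
def onz(d,p,z):
    o,r=ray(d,p); return o+r*(z-o[2])/r[2]
def proj(d,P):
    Ti=np.linalg.inv(d["T"]); 
    return cv2.projectPoints(np.array(P,float).reshape(-1,3),cv2.Rodrigues(Ti[:3,:3])[0],Ti[:3,3],d["K"],d["dist"])[0][:,0]
def tri(*dp):
    A=0;b=0
    for d,p in dp:
        o,r=ray(d,p);r=r/np.linalg.norm(r);M=np.eye(3)-np.outer(r,r);A=A+M;b=b+M@o
    return np.linalg.solve(A,b)
E
python3 - <<'E'
from h import *
w=snap("wrist");s=snap("scene");e=snap("side")
D={"w":w,"s":s,"e":e}
for p in [(69,177),(236,114),(288,262)]: print("deck",onz(w,p,.06))
for n,d in D.items():
    hsv=cv2.cvtColor(d["image"],cv2.COLOR_RGB2HSV)
    m=cv2.inRange(hsv,(105,150,60),(125,255,255))
    c=max(cv2.findContours(m,0,2)[0],key=cv2.contourArea)
    print(n,"blue",cv2.approxPolyDP(c,4,True)[:,0].tolist())
    m=cv2.inRange(hsv,(0,180,90),(6,255,255))|cv2.inRange(hsv,(174,180,90),(180,255,255))
    for c in cv2.findContours(m,0,2)[0]:
        if cv2.contourArea(c)>15: print(n,"red",cv2.boundingRect(c),cv2.contourArea(c))
    x0,y0=dict(w=(60,100),s=(145,140),e=(230,120))[n]
    cr=d["image"][y0:y0+(200 if n=='w' else 120),x0:x0+(260 if n=="w" else 130)]
    cv2.imwrite(f"pics/crop_{n}.png",cv2.resize(cr[:,:,::-1],None,fx=3 if n=='w' else 5,fy=3 if n=='w' else 5,interpolation=cv2.INTER_CUBIC))
E
```

```text
deck [ 3.91343708e-01 -2.31654906e-04  6.00000000e-02]
deck [0.57946205 0.06584224 0.06      ]
deck [ 0.63778556 -0.10232855  0.06      ]
w blue [[233, 129], [97, 183], [127, 243], [149, 224], [173, 221], [177, 248], [161, 277], [285, 277]]
w red (107, 234, 20, 21) 222.0
w red (23, 75, 29, 32) 691.0
s blue [[204, 168], [180, 209], [181, 226], [230, 242], [252, 182]]
s red (175, 194, 7, 11) 39.5
s red (192, 150, 12, 9) 61.0
s red (174, 24, 41, 32) 65.0
e blue [[250, 152], [252, 200], [303, 199], [305, 179], [297, 150]]
e red (337, 240, 16, 10) 94.0
e red (313, 176, 6, 10) 27.5
```

View pics/crop_w.png

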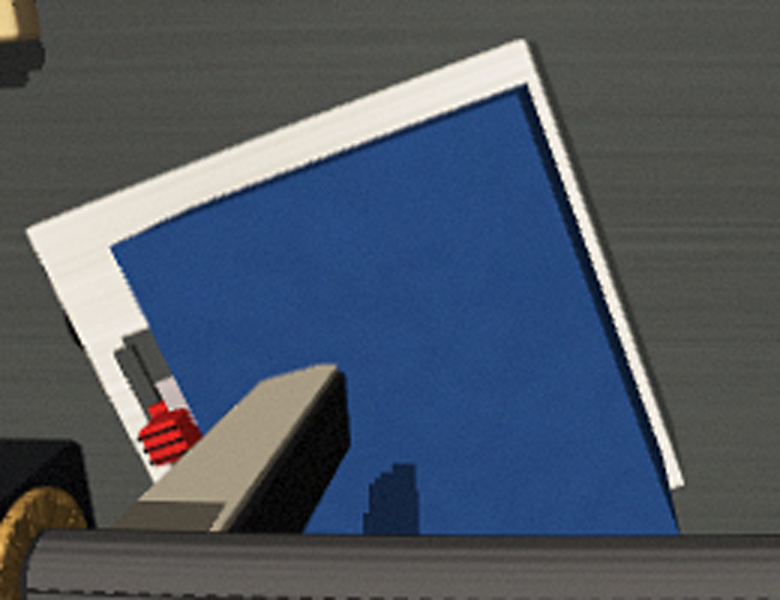

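View pics/crop_s.png

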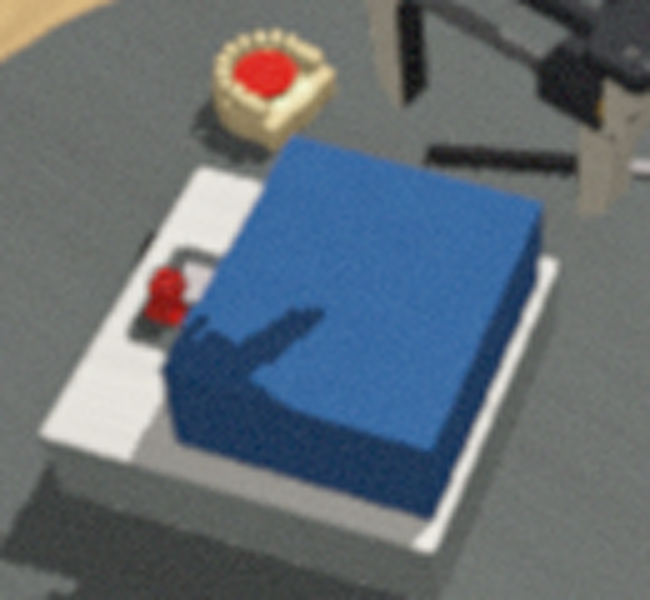

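View pics/crop_e.png

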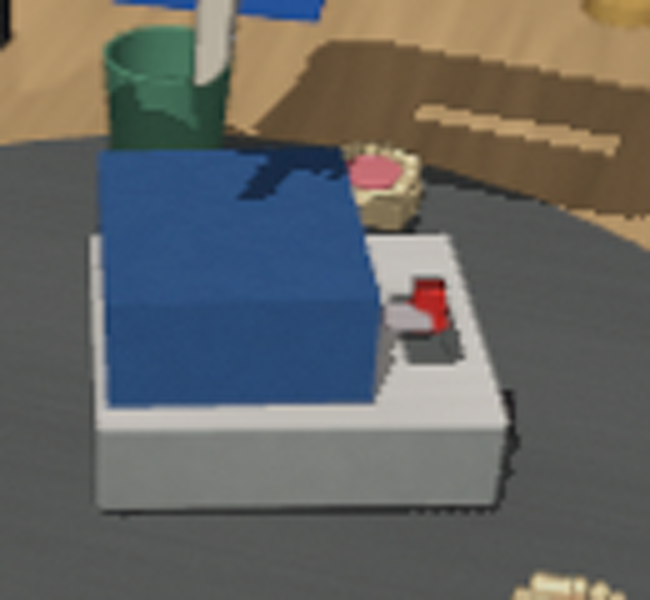

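```bash
cat >> h.py <<'E'
yaw=np.radians(19.2); C=np.array([.5146,-.0513])
Wx=np.array([np.cos(yaw),np.sin(yaw)]);Wy=np.array([-np.sin(yaw),np.cos(yaw)])
def W(x,y,z): return np.r_[C+(x*Wx+y*Wy)/1e3,z/1e3]
def inv(P): v=np.asarray(P)[:2]-C; return np.r_[v@Wx,v@Wy,P[2]]*1e3
E
python3 - <<'E'
from h import *
P=[W(x,y,60) for x in(-100,100) for y in(-90,90)]+[W(x,y,120) for x in(-35,95) for y in(-75,75)]
P+=[W(-73,0,83.5)]
for n in["scene","side","wrist"]:
    d=snap(n); im=d["image"][:,:,::-1].copy()
    x0,y0,k=dict(wrist=(60,100,3),scene=(145,140,5),side=(230,120,5))[n]
    cr=cv2.resize(im[y0:y0+(200 if k==3 else 120),x0:x0+(260 if k==3 else 130)],None,fx=k,fy=k)
    for q in proj(d,P): cv2.circle(cr,(int((q[0]+.5-x0)*k),int((q[1]+.5-y0)*k)),4,(0,255,255),1)
    cv2.imwrite(f"pics/chk_{n}.png",cr)
s=snap("scene");e=snap("side")
print(inv(tri((s,(178,196.5)),(e,(316,177.5)))))
print("cup",onz(s,(184,315),0),onz(s,(184,283),.105))
E
```

```text
[-72.53729264   0.12901164  79.99860077]
cup [ 0.63758678 -0.26426757  0.        ] [ 0.63179946 -0.23752113  0.105     ]
```

View pics/chk_scene.png

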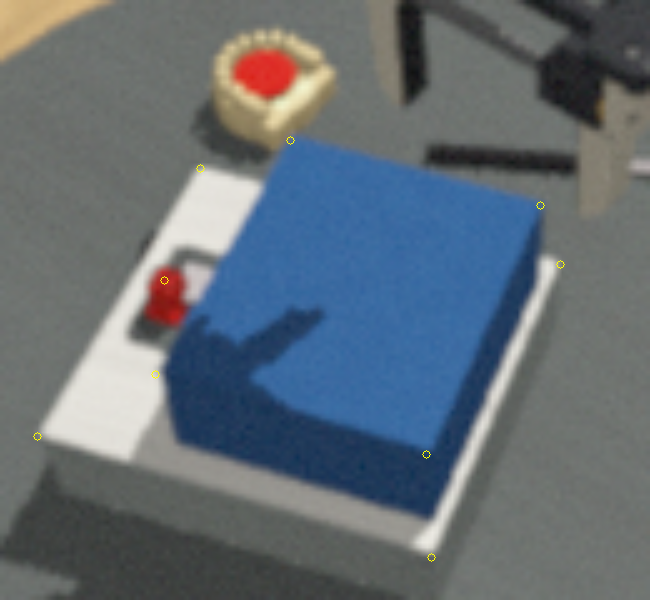

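View pics/chk_side.png

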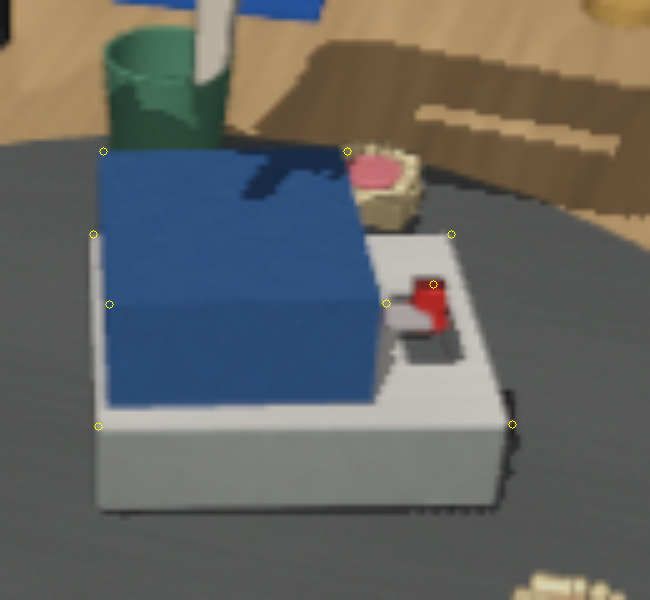

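View pics/chk_wrist.png

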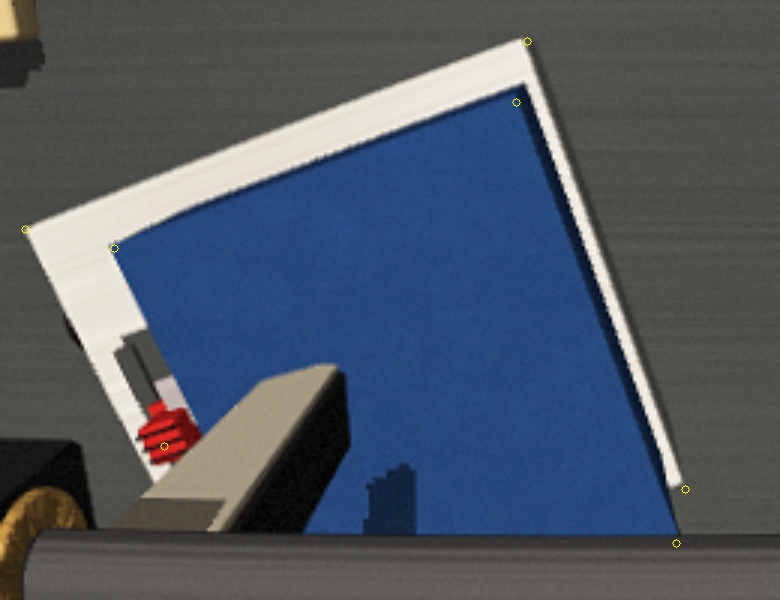

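The predicted points match all three views to within 1–2 mm, so the pose is good: centre (0.515, -0.051), yaw 19.2°. I'll move beside the latch's -y side, still high, with the fingers shut and turned along the warmer's y.

Call:
drive_tool([
  [1, -1.5, -1.2, 0, 0, 0, -0.12],
  [1, -3, -2.4, 0, 0, 0, -0.24],
  [1, -4.5, -3.6, 0, 0, 0, -0.36],
  [1, -5.65, -4.52, 0, 0, 0, -0.48],
  [1, -5.65, -4.52, 0, 0, 0, -0.6],
  [1, -5.65, -4.52, 0, 0, 0, -0.72],
  [1, -5.65, -4.52, 0, 0, 0, -0.84],
  [1, -5.65, -4.52, 0, 0, 0, -0.96],
  [1, -5.65, -4.52, 0, 0, 0, -1.08],
  [1, -5.65, -4.52, 0, 0, 0, -1.2],
  [1, -5.65, -4.52, 0, 0, 0, -1.236],
  [1, -5.65, -4.52, 0, 0, 0, -1.236],
  [1, -5.65, -4.52, 0, 0, 0, -1.236],
  [1, -5.65, -4.52, 0, 0, 0, -1.236],
], squeeze=10)

```text
t: 1.72
tool_pos: [0.4587, -0.113, 0.2437]
orientation: [3.097, 0.526, 0.0]
force: [-0.9, -0.1, -0.8]
opening: 0.0044
```

Call:
drive_tool([
  [1, 0, 0, -1.2, 0, 0, 0],
  [1, 0, 0, -2.4, 0, 0, 0],
  [1, 0, 0, -3.6, 0, 0, 0],
  [1, 0, 0, -4.6, 0, 0, 0],
  [1, 0, 0, -5.2, 0, 0, 0],
  [1, 0, 0, -5.6, 0, 0, 0],
  [1, 0, 0, -5.86, 0, 0, 0],
  [1, 0, 0, -5.86, 0, 0, 0],
  [1, 0, 0, -5.86, 0, 0, 0],
])

```text
t: 2.47
tool_pos: [0.4593, -0.1132, 0.0979]
orientation: [3.097, 0.524, 0.001]
force: [0.5, 0.1, -0.3]
opening: 0.0002
```

```bash
python3 - <<'E'
from h import *
s=robot.read_state();print(inv(s["tool_pos"]),s["opening"],s["force"],s["t"])
a=snap("wrist","w1");b=snap("scene","s1");c=snap("side","e1")
f=lambda d,x,y,w,h,k:cv2.resize(d["image"][y:y+h,x:x+w,::-1],None,fx=k,fy=k,interpolation=cv2.INTER_CUBIC)
cv2.imwrite("pics/m1.png",np.hstack([f(b,130,150,100,150,4)[:600],f(c,270,120,100,150,4)]))
E
```

```text
[-72.59237386 -40.21685807  97.88773958] 0.0001516798489096206 [ 0.53459575  0.0566345  -0.27729047] 2.4667
```

View pics/m1.png

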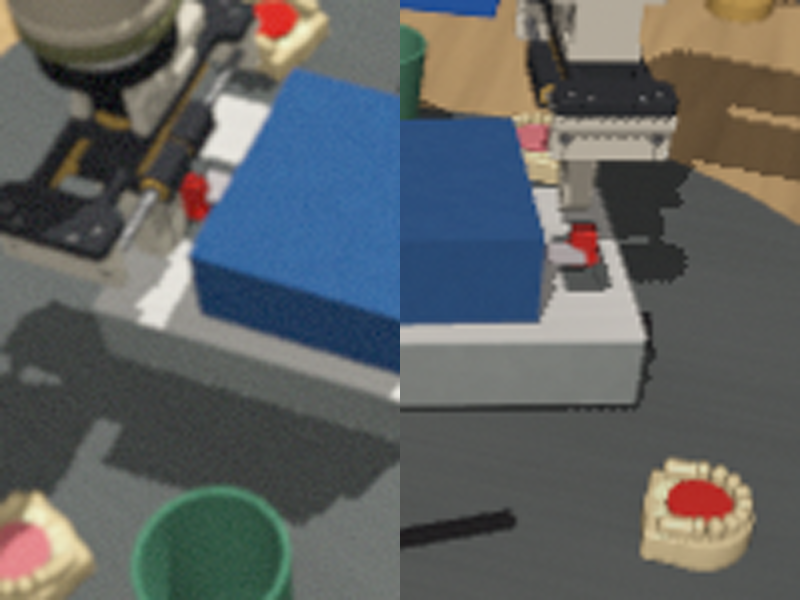

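View pics/w1.png

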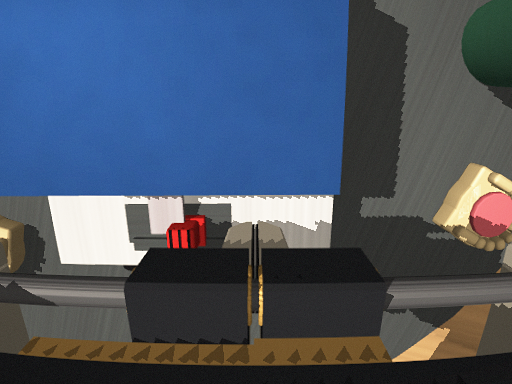

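The fingertip at wrist px (255,235) is level with the red button at (188,237), in free space on its -y side. I'll push along warmer +y.

Call:
drive_tool([
  [1, -0.08, 0.23, 0, 0, 0, 0],
  [1, -0.16, 0.45, 0, 0, 0, 0],
  [1, -0.21, 0.6, 0, 0, 0, 0],
  [1, -0.25, 0.72, 0, 0, 0, 0],
  [1, -0.29, 0.83, 0, 0, 0, 0],
  [1, -0.33, 0.94, 0, 0, 0, 0],
  [1, -0.34, 0.99, 0, 0, 0, 0],
  [1, -0.34, 0.99, 0, 0, 0, 0],
])

```text
t: 3.28
tool_pos: [0.4502, -0.0881, 0.0973]
orientation: [3.097, 0.524, 0.0]
force: [-0.3, -0.8, 0.9]
opening: 0.0007
```

```bash
python3 - <<'E'
from h import *
s=robot.read_state();print(inv(s["tool_pos"]),s["opening"],s["force"],s["t"])
a=snap("wrist","w2");c=snap("side","e2")
E
```

```text
[-72.88686753 -13.56538242  97.27350996] 0.0007078741082082815 [-0.34802845 -0.76485733  0.85507762] 3.2833
```

View pics/w2.png

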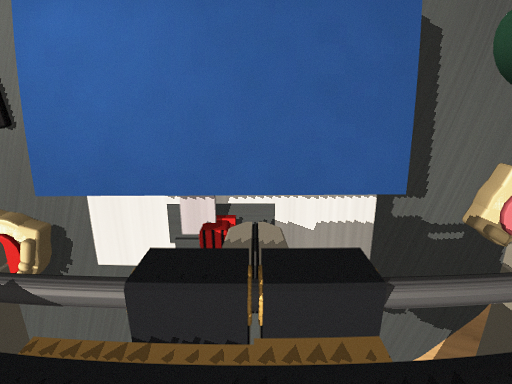

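View pics/e2.png

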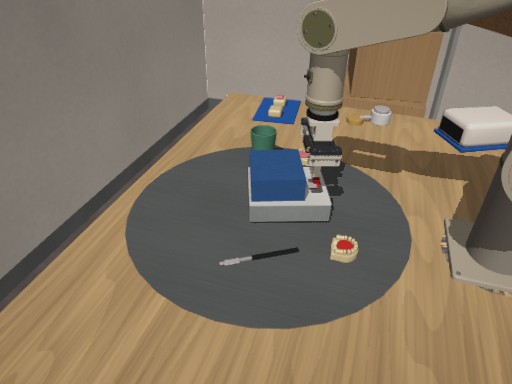

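The button has moved about 6 mm in its slot (px 200 against slot edge 168) and the cover is still shut. I'll keep pushing.

Call:
drive_tool([
  [1, -0.03, 0.08, 0, 0, 0, 0],
  [1, -0.06, 0.16, 0, 0, 0, 0],
  [1, -0.08, 0.22, 0, 0, 0, 0],
  [1, -0.08, 0.22, 0, 0, 0, 0],
  [1, -0.08, 0.22, 0, 0, 0, 0],
  [1, -0.08, 0.22, 0, 0, 0, 0],
])

```text
t: 3.88
tool_pos: [0.4483, -0.0827, 0.0972]
orientation: [3.098, 0.524, 0.0]
force: [0.1, -2.7, 0.8]
opening: 0.0004
```

```bash
python3 - <<'E'
from h import *
s=robot.read_state();print(inv(s["tool_pos"]),s["opening"],s["force"],s["t"])
a=snap("wrist","w3")
E
```

```text
[-72.90052977  -7.88061992  97.19985671] 0.0004113147147139239 [ 0.12048299 -2.67740141  0.79301879] 3.8833
```

View pics/w3.png

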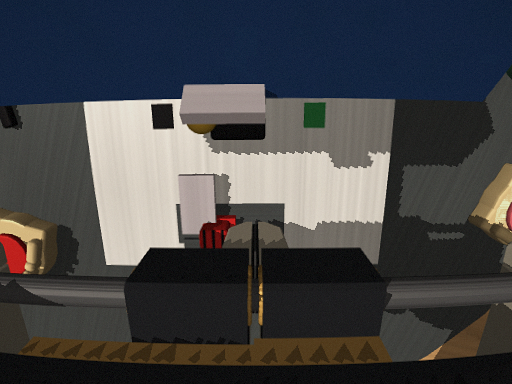

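The cover is swinging up: the deck, the black mark (163,116), the green mark (315,114) and the yellow ball (200,127) are now visible. I'll hold for a second, then back off and rise.

Call:
drive_tool([
  [1, 0, 0, 0, 0, 0, 0],
  [1, 0, 0, 0, 0, 0, 0],
  [1, 0, 0, 0, 0, 0, 0],
  [1, 0, 0, 0, 0, 0, 0],
  [1, 0, 0, 0, 0, 0, 0],
  [1, 0, 0, 0, 0, 0, 0],
  [1, 0.1, -0.3, 0, 0, 0, 0],
  [1, 0.23, -0.66, 0, 0, 0, 0],
  [1, 0.36, -1.04, 0, 0, 0, 0],
  [1, 0.36, -1.04, 1.2, 0, 0, 0],
  [1, 0.36, -1.04, 2.4, 0, 0, 0],
  [1, 0.36, -1.04, 3.6, 0, 0, 0],
  [1, 0.36, -1.04, 4.8, 0, 0, 0],
  [1, 0.36, -1.04, 4.8, 0, 0, 0],
  [1, 0.36, -1.04, 4.8, 0, 0, 0],
])

```text
t: 5.18
tool_pos: [0.4586, -0.1099, 0.2191]
orientation: [3.096, 0.522, 0.005]
force: [-0.8, 0.4, -1.3]
opening: 0.0004
```

```bash
python3 - <<'E'
from h import *
s=robot.read_state();print(inv(s["tool_pos"]),s["opening"],s["force"],s["t"])
a=snap("wrist","w4");b=snap("scene","s4");c=snap("side","e4")
f=lambda d,x,y,w,h,k:cv2.resize(d["image"][y:y+h,x:x+w,::-1],None,fx=k,fy=k,interpolation=cv2.INTER_CUBIC)
cv2.imwrite("pics/m4.png",np.hstack([f(b,150,130,130,150,3),f(c,230,110,130,150,3)]))
E
```

```text
[-72.1703733  -36.92885157 219.12348346] 0.0004455439696756867 [-0.78559931  0.44053185 -1.27210554] 5.1833
```

View pics/m4.png

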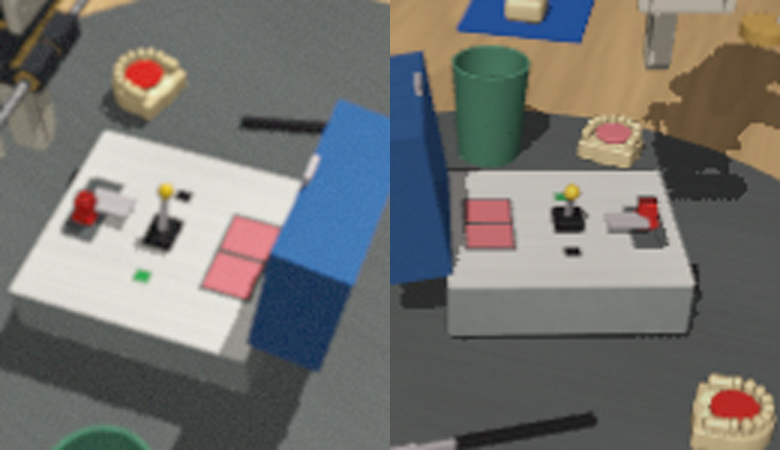

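View pics/w4.png

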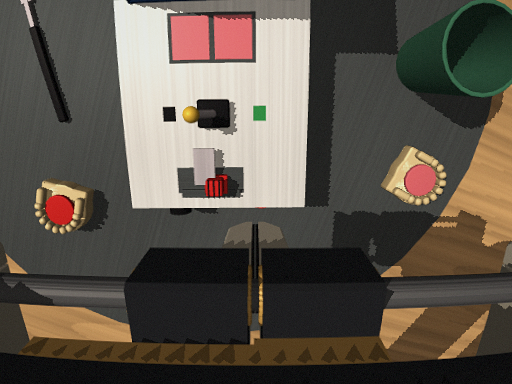

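The cover is wide open and stands behind the hinge. The ball (wrist px 190,115) leans to the black mark, and the bystanders haven't moved. Next I'll go to the ball's +y side and descend.

Call:
drive_tool([
  [1, 0.35, 1, 0, 0, 0, 0],
  [1, 0.7, 2, 0, 0, 0, 0],
  [1, 1.05, 3, 0, 0, 0, 0],
  [1, 1.42, 4.09, 0, 0, 0, 0],
  [1, 1.42, 4.09, 0, 0, 0, 0],
  [1, 1.42, 4.09, -1, 0, 0, 0],
  [1, 1.42, 4.09, -2, 0, 0, 0],
  [1, 1.42, 4.09, -3, 0, 0, 0],
  [1, 1.42, 4.09, -3.8, 0, 0, 0],
  [1, 1.42, 4.09, -4.16, 0, 0, 0],
  [1, 1.42, 4.09, -4.16, 0, 0, 0],
  [1, 1.42, 4.09, -4.16, 0, 0, 0],
])

```text
t: 6.33
tool_pos: [0.4921, -0.0067, 0.1126]
orientation: [-3.097, -0.523, 0.003]
force: [-0.6, -0.0, 0.6]
opening: 0.0002
```

```bash
python3 - <<'E'
from h import *
s=robot.read_state();print(inv(s["tool_pos"]),s["opening"],s["force"],s["t"])
a=snap("wrist","w5")
E
```

```text
[ -6.57215994  49.52562666 112.59311298] 0.00019386148442814135 [-0.55237637 -0.01205573  0.5672938 ] 6.3333
```

View pics/w5.png

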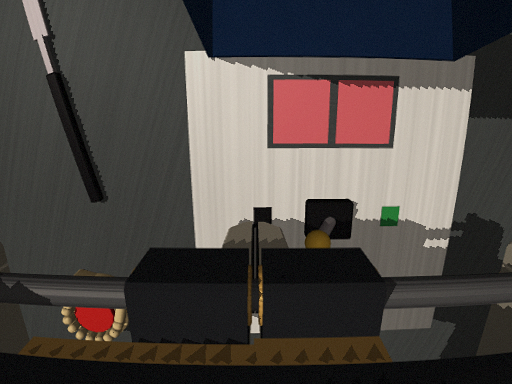

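Call:
drive_tool([
  [1, 0.15, -0.4, 0, 0, 0, 0],
  [1, 0.25, -0.65, 0, 0, 0, 0],
  [1, 0.32, -0.85, 0, 0, 0, 0],
  [1, 0.39, -1.0, 0, 0, 0, 0],
  [1, 0.46, -1.2, 0, 0, 0, 0],
  [1, 0.53, -1.35, 0, 0, 0, 0],
  [1, 0.59, -1.51, 0, 0, 0, 0],
  [1, 0.59, -1.51, 0, 0, 0, 0],
])

```text
t: 7.05
tool_pos: [0.5076, -0.045, 0.1129]
orientation: [3.098, 0.523, -0.001]
force: [0.9, 0.0, 0.4]
opening: 0.0003
```

```bash
python3 - <<'E'
from h import *
s=robot.read_state();print(inv(s["tool_pos"]),s["opening"],s["force"],s["t"])
a=snap("wrist","w6")
E
```

```text
[ -4.56187992   8.24999083 112.9275005 ] 0.00029831776416487063 [0.92885031 0.00757379 0.39587177] 7.05
```

View pics/w6.png

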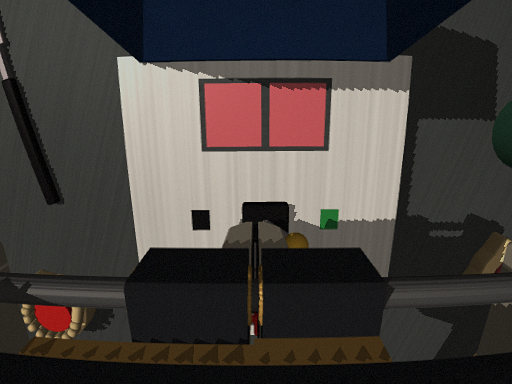

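The ball (297,241) is now past the middle towards the green side. I'll push on in small steps until the force rises at the stop.

Call:
drive_tool([
  [1, 0.02, -0.06, 0, 0, 0, 0],
  [1, 0.04, -0.12, 0, 0, 0, 0],
  [1, 0.06, -0.17, 0, 0, 0, 0],
  [1, 0.06, -0.17, 0, 0, 0, 0],
  [1, 0.06, -0.17, 0, 0, 0, 0],
])

```text
t: 7.52
tool_pos: [0.5082, -0.0468, 0.1127]
orientation: [-3.094, -0.524, 0.002]
force: [-2.8, 7.8, 1.3]
opening: 0.0004
```

```bash
python3 - <<'E'
from h import *
s=robot.read_state();print(inv(s["tool_pos"]),s["force"][:2]@Wy,s["force"],s["t"])
E
```

```text
[ -4.5522962    6.34826025 112.73480954] 8.328100241983483 [-2.81206118  7.83936081  1.34769431] 7.5167
```

The reaction is 8.3 N and the tool stops short of its command, so the toggle is on its stop. I'll back off, rise and check.

Call:
drive_tool([
  [1, -0.1, 0.3, 0, 0, 0, 0],
  [1, -0.25, 0.75, 0, 0, 0, 0],
  [1, -0.3, 0.9, 0, 0, 0, 0],
  [1, -0.3, 0.9, 1.2, 0, 0, 0],
  [1, -0.3, 0.9, 2.4, 0, 0, 0],
  [1, -1.0, 0.6, 3.6, 0, 0, 0],
  [1, -2.0, 0.2, 4.6, 0, 0, 0],
  [1, -3, 0, 5, 0, 0, 0],
  [1, -3.5, 0, 5, 0, 0, 0],
  [1, -3.5, 0, 5, 0, 0, 0],
  [1, -3.5, 0, 5, 0, 0, 0],
])

```text
t: 8.43
tool_pos: [0.4216, -0.0483, 0.2385]
orientation: [3.097, 0.523, 0.003]
force: [-0.5, -1.3, 0.2]
opening: 0.0003
```

```bash
python3 - <<'E'
from h import *
s=robot.read_state();print(inv(s["tool_pos"]),s["force"],s["t"])
a=snap("wrist","w7");b=snap("scene","s7");c=snap("side","e7")
f=lambda d,x,y,w,h,k:cv2.resize(d["image"][y:y+h,x:x+w,::-1],None,fx=k,fy=k,interpolation=cv2.INTER_CUBIC)
cv2.imwrite("pics/m7.png",np.hstack([f(b,110,130,180,200,2),f(c,220,110,180,200,2)]))
P={}
for n,d in dict(w=a,s=b,e=c).items():
    m=cv2.inRange(cv2.cvtColor(d["image"],cv2.COLOR_RGB2HSV),(20,180,100),(32,255,255))
    k,l,st,ce=cv2.connectedComponentsWithStats(m)
    pr=proj(d,[W(-5,-16,100)])[0]
    ok=[i for i in range(1,k) if st[i,4]>5]
    if ok:
        i=min(ok,key=lambda i:np.hypot(*(ce[i]-pr))); P[n]=(d,ce[i]); print(n,ce[i],pr,st[i,4])
import itertools
for x,y in itertools.combinations(P,2): print(x,y,inv(tri(P[x],P[y])))
E
```

```text
[-86.84551883  33.39688934 238.45490047] [-0.4921105  -1.27813901  0.21262162] 8.4333
w [309.10759494  96.06962025] [310.84741997  96.31630142] 158
s [200.28571429 203.35714286] [199.58512449 203.56171176] 14
w s [ -4.43330581 -14.4350232   99.04464262]
```

View pics/m7.png

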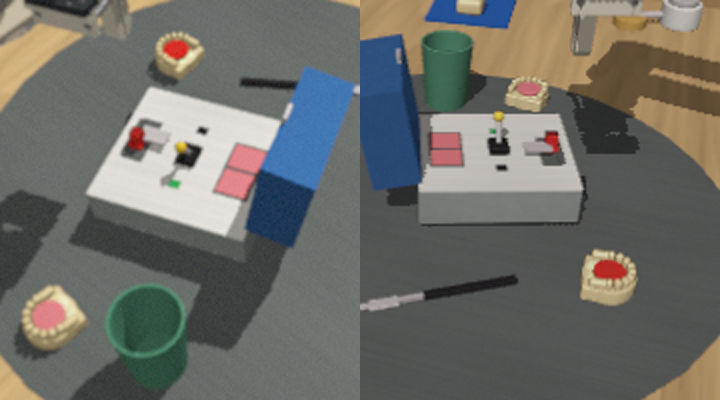

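View pics/w7.png

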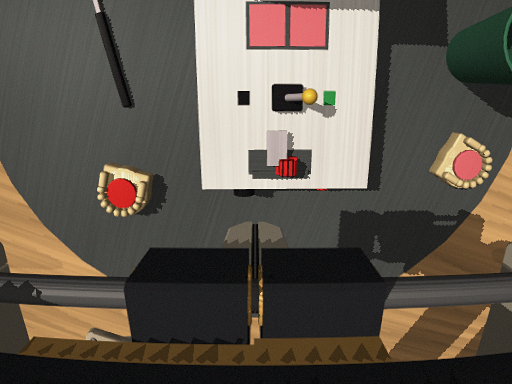

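```bash
python3 - <<'E'
from h import *
d=snap("wrist");hsv=cv2.cvtColor(d["image"],cv2.COLOR_RGB2HSV)
def cen(m,near):
    k,l,st,ce=cv2.connectedComponentsWithStats(m); i=min((i for i in range(1,k) if st[i,4]>30),key=lambda i:np.hypot(*(ce[i]-near)));return ce[i],st[i]
g,_=cen(cv2.inRange(hsv,(45,120,60),(80,255,255)),(329,98))
b,_=cen(cv2.inRange(hsv,(0,0,0),(180,255,60)),(243,98))
h,hs=cen(cv2.inRange(hsv,(0,0,0),(180,255,60)),(287,97))
y,ys=cen(cv2.inRange(hsv,(18,120,60),(35,255,255)),(309,96))
print(g,b,h,hs,y,ys)
print("green",inv(onz(d,g,.0605)),"black",inv(onz(d,b,.0605)),"ball",inv(onz(d,y,.1)))
x0,y0,w,hh,_=hs
print("housing y",[inv(onz(d,(x,97),.07))[1] for x in (x0,x0+w)])
cv2.imwrite("pics/z8.png",cv2.resize(d["image"][70:125,230:345,::-1],None,fx=6,fy=6,interpolation=cv2.INTER_NEAREST))
E
```

```text
[330.03267974  97.47058824] [244.   97.5] [286.23248882  97.10283159] [273  84  30  27 671] [309.72395833  96.03125   ] [303  89  15  15 192]
green [ -4.67516752 -41.7680774   60.5       ] black [-5.24521413 44.37868634 60.5       ] ball [ -4.82378165 -14.48397445 100.        ]
housing y [np.float64(15.990391009170938), np.float64(-13.106138663481179)]
```

View pics/z8.png

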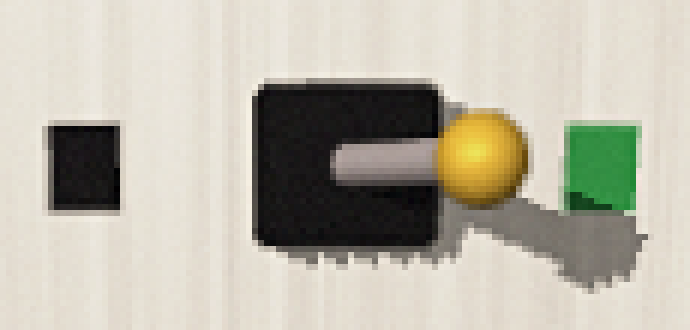

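The marks and the housing both read 1.3–1.4 mm off centre, which is camera bias. Corrected for that, the ball is at y ≈ -15.9 mm, against -16 mm for fully on. The toggle is on, so I'll hand in.

```bash
python3 -c "
from plant import robot
s=robot.read_state();print(s['t'],s['force']);print(robot.close_job())"
```

```text
8.6333 [ 0.95868612  0.00245318 -0.83993404]
the job is handed in; nothing more can be done
None
```

The wax warmer is started up: I slid the latch, the cover popped open, and I pushed the toggle over to the green side. I handed the job in at about 8.6 s of the 42 s allowed.

- **Latch and cover:** the shut fingers pushed the red latch along warmer +y, with a wrist force of about 2.7 N. The cover rose, and the last pictures show it standing wide open behind its hinge.
- **Toggle:** I pushed the ball towards -y until it hit its stop, where the reaction was about 8.3 N. The raw camera readings gave the ball's y as about -14.4 mm, against -16 mm for fully on. The two marks and the housing were both offset by about 1.3–1.4 mm in the same picture. Corrected for that, the ball is at about -15.9 mm, so it is fully on.
- **Bystanders:** both plaster models and the cup look unmoved in the last pictures, as does the knife. I judged this by eye and did not measure it.
- **Robot:** at hand-in the tool was well above and in front of the warmer, touching nothing.
- **Incomplete check:** the colour search did not find the ball in the last side picture, so the ball's position rests on the wrist and scene cameras only.

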